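Release the rinse tray from the shaker and tip the tube caps into its pouring corner

TASK

The steel tube caps have been rinsed on the platform shaker and shall go into the beaker next. Turn the shaker's clamp crank one full turn anticlockwise, to its stop, so that the jaw lets go of the tray; then lift the tray straight up by its handle, well clear above the shaker, and tilt it until all four caps have slid together into the front pouring corner on the side where the beaker stands. Finish holding the tray still in the air, tilted like that with the caps gathered in that corner, ready to pour; spill none and do not disturb the other things on the bench.

Things in the scene. Friction and masses are not known exactly. Their poses are not given: they have to be found in the camera images.
- shaker: white platform shaker fixed on the bench, 200 mm (its x) by 190 mm (its y), platform 62 mm above the bench; origin under its middle, 97 mm from its front. The control panel is its front (-x), +y its left for who faces the panel, z up. Front to back it carries crank, clamp jaw (84 mm wide, top 109 mm above the bench) and tray. Closed, the jaw's lip overhangs the tray's front rim by 5 mm, holding it down
- crank (a joint): clamp crank on a vertical axis: 0 closed, grows anticlockwise seen from above, stop at 6.35 rad; one full turn (6.28) draws the jaw 14 mm to the front, clear of the tray. It turns lightly (1 to 2 N at the knob) and stays where it is left
- crank_axis (a point): point on the crank's vertical axis at the height of the middle of the knob (137 mm above the bench), 78 mm in front of the shaker's centre; the jaw is behind it
- knob (a point): middle of the crank's upright black knob, 18 mm in diameter and 38 mm tall, which spins freely on its pin and goes round the crank's axis at 32 mm radius. The crank arm lies directly under the knob, 19 mm below this point. As the crank starts, the knob is at the front
- tray: loose open steel tray, 110 mm (its x) by 160 mm (its y), walls 36 mm high, 3 mm thick, floor 3 mm, 0.24 to 0.39 kg; origin at the centre of its underside, axes as the shaker's at the start. At both front (-x) corners the walls are 22 mm high with a flared pouring lip. A fixed bail handle spans it along y. It stands on the platform between low side guides with 3 mm of play each side
- grip (a point): middle of the tray's handle grip, a black bar 14 mm wide (tray x), 90 mm long (tray y) and 18 mm high, 76 mm above the tray's underside, above the tray's centre; at the start 34 mm behind the shaker's centre and 138 mm above the bench
- corner_left (a point): inner floor corner of the tray at its left pouring lip, at (-52, +77, 3) mm in the tray's frame
- corner_right (a point): inner floor corner of the tray at its right pouring lip, at (-52, -77, 3) mm in the tray's frame
- cap_1: one of four alike plain metal culture-tube caps, a cylinder 18 mm in diameter and 18 mm tall, 12 g, standing loose on the tray's floor; origin at the centre of its underside. It slides on the wet smooth steel once the floor slopes by about 9 to 14 degrees; along a wall, with the slope pointing diagonally at the corner, it takes about 15 to 24 degrees
- cap_2: one of four alike plain metal culture-tube caps, a cylinder 18 mm in diameter and 18 mm tall, 12 g, standing loose on the tray's floor; origin at the centre of its underside. It slides on the wet smooth steel once the floor slopes by about 9 to 14 degrees; along a wall, with the slope pointing diagonally at the corner, it takes about 15 to 24 degrees
- cap_3: one of four alike plain metal culture-tube caps, a cylinder 18 mm in diameter and 18 mm tall, 12 g, standing loose on the tray's floor; origin at the centre of its underside. It slides on the wet smooth steel once the floor slopes by about 9 to 14 degrees; along a wall, with the slope pointing diagonally at the corner, it takes about 15 to 24 degrees
- cap_4: one of four alike plain metal culture-tube caps, a cylinder 18 mm in diameter and 18 mm tall, 12 g, standing loose on the tray's floor; origin at the centre of its underside. It slides on the wet smooth steel once the floor slopes by about 9 to 14 degrees; along a wall, with the slope pointing diagonally at the corner, it takes about 15 to 24 degrees
- beaker: small clear beaker, 44 mm in diameter and 57 mm tall, standing on the bench in front at the shaker's left or right side; origin at the centre of its underside
- dropper: dropper bottle with a black rubber bulb, 31 mm in diameter and 94 mm tall, standing on the bench at the other side of the shaker from the beaker; a bystander, origin at the centre of its underside
- bottle: capped bottle with blue screw cap, 56 mm in diameter and 104 mm tall, behind the shaker; a bystander, origin at its underside
- tweezers: steel tweezers, 128 mm long, lying on the bench at the left; a bystander
Mind the look-alikes: they are no part of the job. Leave any turquoise look-alike of the beaker alone.

How it is judged (in metres and radians):
On the way, in this order (a step that is already met when the one before it is completed fails the run):
1. the clamp crank has been turned one full turn anticlockwise, at least 350 degrees (value of joint crank above 6.1 rad), for 0.1 s.
2. the tray has been lifted off the shaker by its handle (height (world z) of grip above 0.185 m and contact force between tray and shaker below 0.05 N and contact force between the fingers and tray above 0.5 N), for 0.2 s.
At the end, for the whole second after the job is handed in: Crank at least 344 degrees round; the fingers hold the tray still, tilted 11 to 63 degrees, off the shaker, both front floor corners over 85 mm above the bench; all four caps rest with their centres within 75 mm of the inner floor corner at the pouring lip on the beaker's side (value of joint crank above 6 rad and height (world z) of each of corner_left, corner_right above 0.085 m and contact force between tray and shaker below 0.05 N and contact force between the fingers and tray above 0.5 N and angle between tray's own z axis and vertical between 0.2 and 1.1 rad and linear speed of tray below 0.03 m/s and linear speed of each of cap_1, cap_2, cap_3, cap_4 below 0.05 m/s and ((y of beaker in the frame of shaker above 0 m and distance between each of cap_1, cap_2, cap_3, cap_4 and corner_left below 0.075 m) or (y of beaker in the frame of shaker below 0 m and distance between each of cap_1, cap_2, cap_3, cap_4 and corner_right below 0.075 m))); the arm keeps its last pose, push and grip.
It fails at once if the beaker or the dropper bottle was disturbed (moved over 20 mm) (distance of any of beaker, dropper from where it was at the start of the episode above 0.02 m).
It fails at once if the bottle or the tweezers was disturbed (moved over 20 mm) (distance of any of bottle, tweezers from where it was at the start of the episode above 0.02 m).
It fails at once if a cap was spilled out of the tray (distance between any of cap_1, cap_2, cap_3, cap_4 and tray above 0.125 m).
It also fails if it takes over 53 s, if anything falls off the work surface, if the arm or the gripper's body presses on something with over 40 N, if the wrist force passes 120 N, or if a joint passes its speed limit or range.

ROBOT

A 6-joint arm with a two-finger parallel gripper is mounted at the origin on a cart in front of the work surface, level with it; the furniture and walls round the work are solid. World frame = base frame: x ahead of the robot, y to its left, z up, the work surface at z = 0. Lengths are in m, angles in degrees, forces in N, time in s.
With the tool pointing down it reaches from about 0.35 to 0.725 m from the base axis. Payload 4.3 kg.
Tool frame: the origin (TCP) lies on the mounting face of the last link; the fingertips stand 173 mm ahead of it and the grasp point (between the pads) lies 155 mm ahead of it (bot.tips_ahead is the distance from the TCP to the fingertips, in m); z points along the fingers, y is the line along which they close (so a half turn about z gives the same grasp; the last joint's range is limited). The gripper opens to 85 mm and grips with 20 to 120 N. Pads are 22 mm wide; open, the fingers measure 114 mm over their backs; the gripper's body (76 mm by 85 mm) begins 54 mm behind the grasp point. The pads swing forward as they close: fully open they stand 13 mm farther back than shut.
Start: joints at [57.336, 21.618, 4.641, 73.018, 0, 83.68], TCP at [0.255, 0.515, 0.405] pointing down, gripper open.
Joint ranges: [-156.06, 156.06], [-48.1, 94.91], [-58.44, 69.94], [-101.28, 121.22], [-78.64, 73.56], [-180, 180]. Speed limits (degrees/s): [147.25, 147.25, 180, 180, 180, 180].

INTERFACE

Orientations are given as a 3x3 rotation matrix whose columns are the frame's x, y, z axes.
In Python, from rig import bot gives the robot as it stands. Calls block until the motion is done:
- bot.reach(position, orientation): joint-space move of the TCP to a pose.
- bot.move_straight(position, orientation=None, vel=0.15, stop_force=None): straight line of the TCP; orientation=None keeps the orientation; vel is the mean speed in m/s. With stop_force (N) it stops when the force on the tool has changed by that much, and returns True; else False.
- bot.move_j(angles): joint-space move.
- bot.move_gripper(opening, force=None): opening from 0.0 (shut) to 1.0 (fully open); force is the grip in N (None keeps the last); returns when the fingers have stopped.
- bot.dwell(seconds).
- bot.ik(position, orientation): joint angles nearest the present ones, or None.
- bot.read_state(): the state.
- bot.get_image(name): name is "scene" or "top"; returns the picture (384x512x3 uint8, red, green, blue); there is no depth.
- bot.camera_info(name): a dict with "fx", "fy", "cx", "cy" (pixels), "dist" ([k1, k2, p1, p2, k3] as OpenCV has them; the pictures are not rectified), "eye" and "orientation" of the camera in the world. Camera axes: x right, y down, z forward; pixel columns grow to the right and rows downward; lengths in m; the calibration is good to about 2 mm. A picture is of the moment at which its call begins. camera_info takes no time and is no camera call.
A pose or a line that the arm cannot do raises bot.MotionError and nothing moves.
- bot.hand_in(): hands the job in; it is judged then, once.
The state is a dict: "time": time; "joint_positions": joint angles; "joint_velocities": joint speeds; "tau": joint torques, N m; "tcp_pos": TCP position; "eef_rot": TCP orientation; "ft_force": force on the tool from outside, world axes, zero at the start; "ft_torque": the same for the moment, N m; "gripper_width": opening from 0.0 (shut) to 1.0 (fully open); "grasp_force": force on a finger pad.
Only numpy, scipy, OpenCV 4.12 (cv2) and the standard library are available. Lean on these libraries where they do the work, as an engineer would, in place of code of your own. Each camera call takes 0.05 s, during which the arm holds its last target. There are 200 camera calls.

## Working session

There is one attempt and no reset: what is moved stays moved. The work goes in short steps, each a Python script; the robot and the scene stay as the last script left them, time stands still between calls to the robot, and variables do not carry over. Pictures are saved under pics/ and viewed, at most 10 in all, crops included, and the job is handed in when it is done.

```bash
ls; mkdir -p pics; python3 - <<'E'
from rig import bot
import cv2,numpy as np
for n in("scene","top"):
    im=bot.get_image(n); cv2.imwrite(f"pics/{n}0.png",im[:,:,::-1]); c=bot.camera_info(n); print(n,c)
s=bot.read_state();print(s['time'],s['tcp_pos'],s['eef_rot'])
E
```

```text
pics
scene {'fx': 399.8623298946395, 'fy': 399.8623298946395, 'cx': 254.4527564538749, 'cy': 194.56706367437758, 'dist': array([-0.0277839,  0.       ,  0.       ,  0.       ,  0.       ]), 'eye': array([0.07234345, 0.98759761, 0.64128212]), 'orientation': array([[-0.79893193, -0.3385625 ,  0.49707465],
       [-0.60102237,  0.47955476, -0.63937419],
       [-0.02190639, -0.80956943, -0.58661524]])}
top {'fx': 360.8475240264359, 'fy': 360.8475240264359, 'cx': 247.2067362236147, 'cy': 191.20870141812833, 'dist': array([-0.03812816,  0.        ,  0.        ,  0.        ,  0.        ]), 'eye': array([0.34614127, 0.40411156, 0.93778285]), 'orientation': array([[-0.02207778, -0.98153571,  0.19000056],
       [-0.99973301,  0.02037898, -0.01089043],
       [ 0.00681733, -0.19019027, -0.98172358]])}
0.1 [0.2550149  0.5150714  0.40385001] [[-8.96145775e-01  4.43758712e-01 -9.77346350e-04]
 [ 4.43759743e-01  8.96144505e-01 -1.52205088e-03]
 [ 2.00420224e-04 -1.79768643e-03 -9.99998364e-01]]
```

View pics/scene0.png

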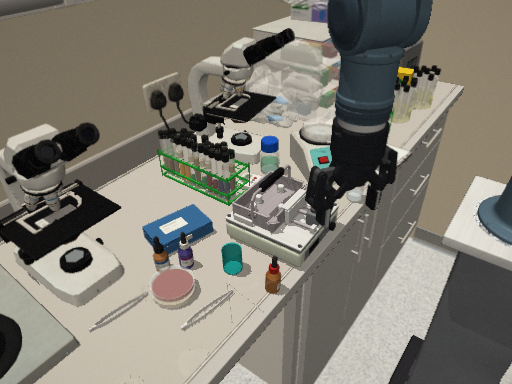

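View pics/top0.png

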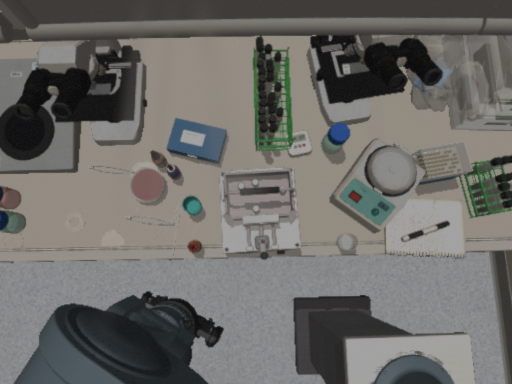

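The scene shows the shaker at about top (260,210). Its knob is at (264,255) and the tray grip at (262,190).

- **Beaker candidates:** clear object at top (346,241), on the shaker's right. A turquoise cup at (193,205) is the look-alike, and there are clear rings at (73,222) and (112,240).
- **Dropper candidates:** (195,246), (158,158) and (173,172).

I'll check these in close crops.

```bash
cat > h.py <<'E'
from rig import bot
import cv2,numpy as np
def ray(n,uv):
    c=bot.camera_info(n);K=np.array([[c['fx'],0,c['cx']],[0,c['fy'],c['cy']],[0,0,1]])
    p=cv2.undistortPoints(np.array([[uv]],float),K,c['dist'])[0,0]
    return c['eye'],c['orientation']@np.array([p[0],p[1],1])
def onz(n,uv,z):
    e,d=ray(n,uv);return e+d*(z-e[2])/d[2]
def proj(n,P):
    c=bot.camera_info(n);K=np.array([[c['fx'],0,c['cx']],[0,c['fy'],c['cy']],[0,0,1]])
    R=c['orientation'].T
    return cv2.projectPoints(np.array(P,float).reshape(-1,3),cv2.Rodrigues(R)[0],-R@c['eye'],K,c['dist'])[0][:,0]
E
python3 - <<'E'
from h import *
t=cv2.imread('pics/top0.png');s=cv2.imread('pics/scene0.png')
a=cv2.resize(t[160:275,180:370],None,fx=4.2,fy=4.2,interpolation=cv2.INTER_CUBIC); cv2.imwrite('pics/c1.png',a)
b=cv2.resize(s[110:300,200:420],None,fx=3.1,fy=3.1,interpolation=cv2.INTER_CUBIC); cv2.imwrite('pics/c2.png',b)
E
```

```text
(no output)
```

View pics/c1.png

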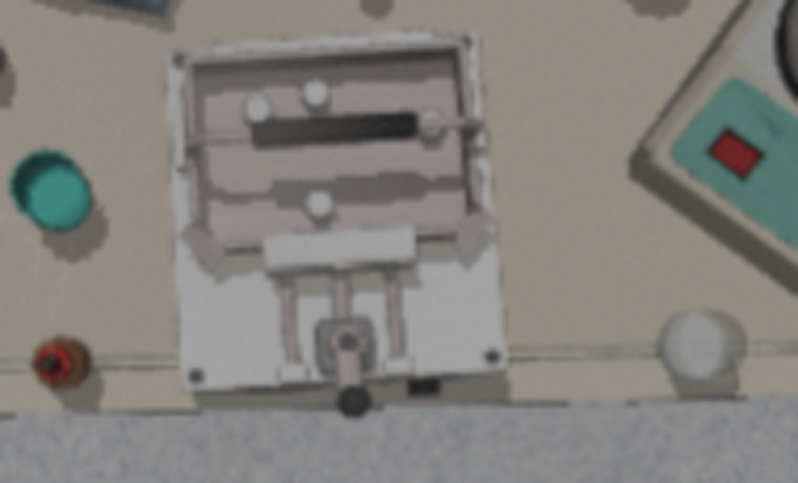

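View pics/c2.png

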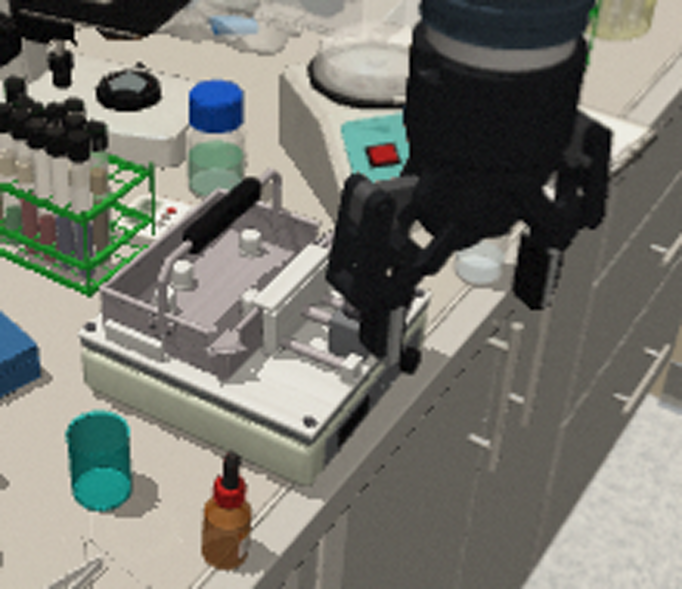

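Beaker: the clear one at top (346,241), on the shaker's right, so the target is corner_right. The turquoise cup is the decoy. The dropper stands at (195,246) on the left. Next: shaker pose and reachability.

```bash
python3 - <<'E'
from h import *
f=lambda u,v:(180+(u-1.6)/4.2,160+(v-1.6)/4.2)
g1=onz('top',f(254,131),.147);g2=onz('top',f(416,124),.147);kn=onz('top',f(353,402),.156)
print('grip',(g1+g2)/2,g1,g2,'knob',kn)
P=[onz('top',f(*q),.062) for q in[(178,60),(466,43),(490,356),(195,376)]]
print('screw ctr',np.mean(P,0)); print(np.array(P))
ux=(P[0]-P[3]+P[1]-P[2]);print('yaw',np.degrees(np.arctan2(ux[1],ux[0])))
d=(g1+g2)/2-kn;print('yaw2',np.degrees(np.arctan2(d[1],d[0])),np.linalg.norm(d[:2]),'expect .144')
d=g1-g2;print('yaw3',np.degrees(np.arctan2(-d[0],d[1])))
for q,z in(((53,362),.09),((697,345),.05),((52,190),.05)):print(onz('top',f(*q),z))
# dark blobs knob / grip centroid in scene
print(proj('scene',[(g1+g2)/2,kn]))
# caps (tops at z .083)
for q in[(258,108),(316,93),(431,124),(319,203)]:print('cap',onz('top',f(*q),.083))
E
```

```text
grip [0.50142853 0.36803668 0.147     ] [0.50042466 0.41119235 0.147     ] [0.5024324  0.32488101 0.147     ] knob [0.35718596 0.36335695 0.156     ]
screw ctr [0.4716533  0.36705674 0.062     ]
[[0.56090642 0.45630048 0.062     ]
 [0.5678443  0.28459814 0.062     ]
 [0.38272022 0.27904923 0.062     ]
 [0.37514225 0.44827911 0.062     ]]
yaw 2.09543588902898
yaw2 1.858222131333053 0.14431846435032397 expect .144
yaw3 1.3325576536514794
[0.38350932 0.52542941 0.09      ]
[0.38667067 0.15581058 0.05      ]
[0.48623732 0.53233072 0.05      ]
[[272.40728986 175.79381984]
 [331.03640738 193.15148084]]
cap [0.52636458 0.40921368 0.083     ]
cap [0.5345241  0.37556006 0.083     ]
cap [0.51490265 0.30982369 0.083     ]
cap [0.47037225 0.37552511 0.083     ]
```

```bash
cat >> h.py <<'E'
from scipy.spatial.transform import Rotation as Rn
yaw=np.radians(1.9); X=np.array([np.cos(yaw),np.sin(yaw),0]);Y=np.array([-X[1],X[0],0]);Z=np.array([0,0,1.])
AX=np.array([.3892,.3645,.143]); GR=np.array([.5014,.368,.138])
def ori(y): z=-Z; return np.c_[np.cross(y,z),y,z]
RK=ori(Y)           # closing along shaker y
def tilt(px,py,deg):  # side (px,py) in shaker axes goes down
    d=px*X+py*Y; d/=np.linalg.norm(d); return Rn.from_rotvec(np.radians(deg)*np.cross(Z,d)).as_matrix()
def tcp(g,R): return g-.155*R[:,2]
def kn(a,r=.032,z=0): return AX+r*(-np.cos(a)*X-np.sin(a)*Y)+z*Z
E
python3 - <<'E'
from h import *
for s in(1,-1):
  R=ori(s*Y)
  for a in(0,1.57,3.14,4.7): print('k',s,a,np.round(bot.ik(tcp(kn(a),R),R),0) if bot.ik(tcp(kn(a),R),R) is not None else None)
  R=ori(s*X)
  for g in(GR,GR+[0,0,.15]):
   for t in((0,-1,0),(0,-1,15),(-1,-1,15),(-1,-1,30)):
    Q=tilt(*t)@R; j=bot.ik(tcp(g,Q),Q); print('t',s,g[2],t,None if j is None else np.round(j,0))
E
```

```text
k 1 0 [ 38.  18. -18.  55.   0.  36.]
k 1 1.57 [ 33.  18. -17.  55.   0.  31.]
k 1 3.14 [ 34.  23. -10.  57.   0.  33.]
k 1 4.7 [ 39.  22. -10.  57.   0.  37.]
t 1 0.138 (0, -1, 0) [ 30.  30.   1.  61.   0. 119.]
t 1 0.138 (0, -1, 15) [ 24.  25. -10.  50.  14. 113.]
t 1 0.138 (-1, -1, 15) [ 28.  19. -19.  38.   5. 117.]
t 1 0.138 (-1, -1, 30) [ 25.  11. -36.  14.  11. 116.]
t 1 0.28800000000000003 (0, -1, 0) [ 30.  27.  19.  82.   0. 119.]
t 1 0.28800000000000003 (0, -1, 15) [ 24.  21.   7.  71.  14. 113.]
t 1 0.28800000000000003 (-1, -1, 15) [ 28.  14.  -2.  59.   5. 117.]
t 1 0.28800000000000003 (-1, -1, 30) [ 25.   4. -21.  37.  11. 116.]
k -1 0 [  38.   18.  -18.   55.    0. -144.]
k -1 1.57 [  33.   18.  -17.   55.    0. -149.]
k -1 3.14 [  34.   23.  -10.   57.    0. -147.]
k -1 4.7 [  39.   22.  -10.   57.    0. -143.]
t -1 0.138 (0, -1, 0) [ 30.  30.   1.  61.   0. -61.]
t -1 0.138 (0, -1, 15) [ 24.  25. -10.  50.  14. -67.]
t -1 0.138 (-1, -1, 15) [ 28.  19. -19.  38.   5. -63.]
t -1 0.138 (-1, -1, 30) [ 25.  11. -36.  14.  11. -64.]
t -1 0.28800000000000003 (0, -1, 0) [ 30.  27.  19.  82.   0. -61.]
t -1 0.28800000000000003 (0, -1, 15) [ 24.  21.   7.  71.  14. -67.]
t -1 0.28800000000000003 (-1, -1, 15) [ 28.  14.  -2.  59.   5. -63.]
t -1 0.28800000000000003 (-1, -1, 30) [ 25.   4. -21.  37.  11. -64.]
```

```bash
python3 - <<'E'
from h import *
bot.reach(tcp(kn(0,z=.10),RK),RK)
bot.move_gripper(.6,20)
print('stop',bot.move_straight(tcp(kn(0),RK),vel=.1,stop_force=6))
s=bot.read_state();print(s['time'],s['tcp_pos']-tcp(kn(0),RK),s['ft_force'])
bot.move_gripper(0,20)
s=bot.read_state();print(s['time'],s['gripper_width']*85,s['grasp_force'],s['ft_force'])
cv2.imwrite('pics/k1.png',cv2.resize(bot.get_image('scene')[110:300,220:420],None,fx=3,fy=3)[:,:,::-1])
E
```

```text
stop False
2.4917 [0.00031012 0.00022377 0.00065804] [-0.10465061  0.19136752  0.29150045]
2.8917 16.021234639492786 21.33359103638213 [-0.03394011 -0.96163968  3.81574985]
```

View pics/k1.png

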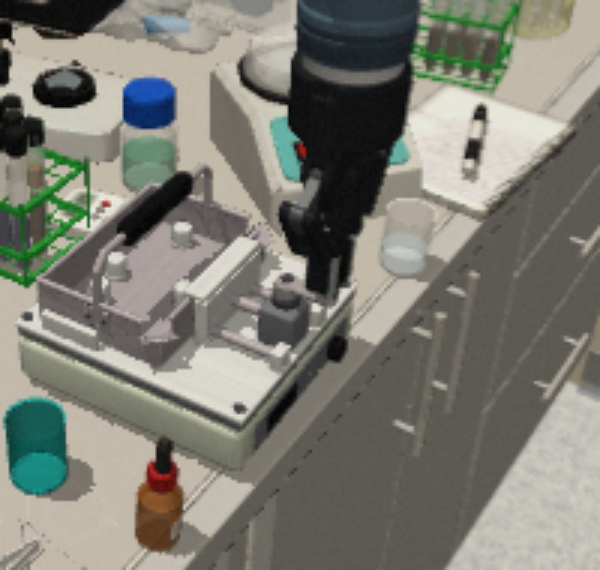

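The fingers hold the knob (16 mm opening, 21 N), and the clear beaker shows on the right at crop (408,235). Next I turn the crank, watching the force.

```bash
python3 - <<'E'
from h import *
off=np.zeros(3)
for a in np.linspace(0,6.31,22)[1:]:
    bot.move_straight(tcp(kn(a),RK)+off,vel=.04)
    s=bot.read_state();f=s['ft_force'];r=kn(a)-AX;r/=np.linalg.norm(r);t=np.cross(Z,r)
    print(round(a,2),'F rad %.1f tan %.1f z %.1f'%(f@r,f@t,f[2]),round(s['gripper_width']*85,1))
    if abs(f@r)>25 or abs(f@t)>20: print('abort');break
    if abs(f@r)>4: off+=r*np.sign(f@r)*.0004
print(s['time'],off)
cv2.imwrite('pics/k2.png',cv2.resize(bot.get_image('scene')[110:300,220:420],None,fx=3,fy=3)[:,:,::-1])
E
```

```text
0.3 F rad 1.0 tan 0.2 z 5.7 16.4
0.6 F rad 1.1 tan -0.2 z 6.4 15.9
0.9 F rad 1.4 tan 0.4 z 5.8 15.8
1.2 F rad -0.5 tan 1.0 z 5.0 15.8
1.5 F rad 1.3 tan 0.3 z 5.8 15.9
1.8 F rad 0.3 tan 0.6 z 4.6 16.3
2.1 F rad 1.1 tan 0.6 z 4.9 16.3
2.4 F rad -0.2 tan -0.0 z 5.1 16.1
2.7 F rad -0.3 tan 0.2 z 5.6 16.1
3.0 F rad 0.3 tan -0.4 z 6.2 15.8
3.31 F rad -0.4 tan 0.3 z 5.5 16.4
3.61 F rad -1.0 tan 1.2 z 6.6 16.4
3.91 F rad -1.1 tan 0.3 z 5.7 15.8
4.21 F rad -0.2 tan 0.3 z 6.8 16.2
4.51 F rad -1.3 tan 0.7 z 7.6 16.1
4.81 F rad -1.4 tan 0.3 z 7.3 16.0
5.11 F rad -2.1 tan 0.4 z 7.8 16.0
5.41 F rad -1.2 tan 0.4 z 7.7 16.0
5.71 F rad -2.5 tan 0.5 z 7.2 16.0
6.01 F rad -1.8 tan 0.5 z 6.7 16.2
6.31 F rad -2.0 tan 1.0 z 7.1 16.3
11.1667 [0. 0. 0.]
```

View pics/k2.png

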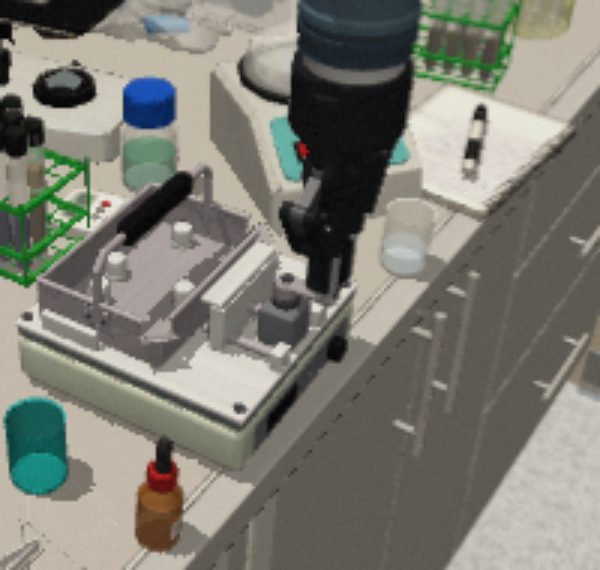

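The jaw has drawn back clear of the tray (crop (240,290)). Releasing the knob, then gripping the handle.

```bash
python3 - <<'E'
from h import *
bot.move_gripper(.5,20)
bot.move_straight(tcp(kn(6.31,z=.09),RK),vel=.12)
R=ori(X)
bot.reach(tcp(GR+[0,0,.08],R),R)
print('stop',bot.move_straight(tcp(GR,R),vel=.1,stop_force=6))
s=bot.read_state();print(s['time'],s['tcp_pos']-tcp(GR,R),s['ft_force'])
bot.move_gripper(0,30); s=bot.read_state();print(s['gripper_width']*85,s['grasp_force'],s['ft_force'])
bot.move_gripper(0,100)
s=bot.read_state();print(s['time'],s['gripper_width']*85,s['grasp_force'],s['ft_force'])
cv2.imwrite('pics/g1.png',cv2.resize(bot.get_image('scene')[110:300,200:400],None,fx=3,fy=3)[:,:,::-1])
E
```

```text
stop False
14.7333 [0.0002737  0.00018767 0.0007682 ] [-0.24613128  0.32920433  0.32131033]
13.47894390154363 30.261234641075134 [-0.74590688 -0.62547344  3.84330627]
15.3083 12.515733803628994 98.53842258453369 [0.5832521  0.50111844 4.83308038]
```

View pics/g1.png

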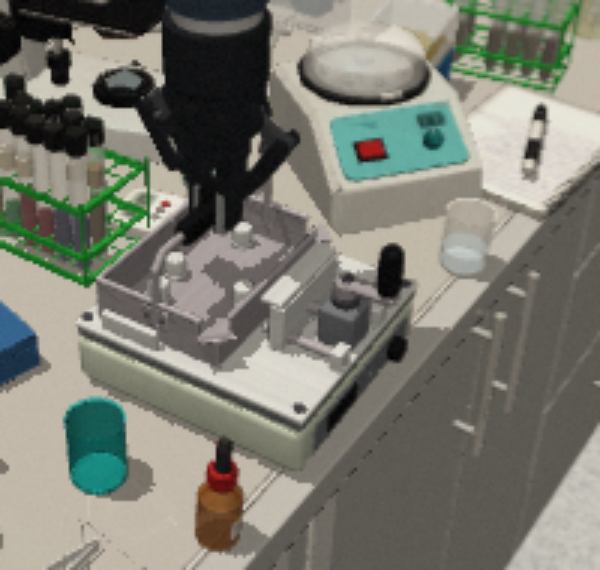

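The crank knob is back at the front, round a full turn (crop (390,270)), and the fingers hold the handle. Lifting and tilting gently.

```bash
python3 - <<'E'
from h import *
R=ori(X); G=GR+[0,0,.16]
bot.move_straight(tcp(GR+[0,0,.05],R),vel=.04)
bot.move_straight(tcp(G,R),vel=.08)
s=bot.read_state();print(s['time'],s['gripper_width']*85,s['grasp_force'],s['ft_force'],s['ft_torque'])
for t in[(0,-1,8),(0,-1,12),(0,-1,15),(-.3,-1,16.5),(-.6,-1,19),(-1,-1,23),(-1,-1,27)]:
    Q=tilt(*t)@R; bot.move_straight(tcp(G,Q),Q,vel=.015)
bot.dwell(.7)
s=bot.read_state();print(s['time'],s['gripper_width']*85,s['grasp_force'],s['ft_force'])
b=bot.get_image('scene');t=bot.get_image('top')
o=np.hstack([cv2.resize(b[60:230,200:340],None,fx=3,fy=3),cv2.resize(t[110:280,200:325],None,fx=3,fy=3)])
cv2.imwrite('pics/t1.png',o[:,:,::-1])
E
```

```text
18.2833 12.338371634049826 97.53936409950256 [-0.18604723  0.06979409 -3.39804858] [-0.01413553 -0.04454141 -0.03112204]
26.375 12.351926425588903 97.61460185050964 [-0.03540155  0.69428007 -2.53488907]
```

View pics/t1.png

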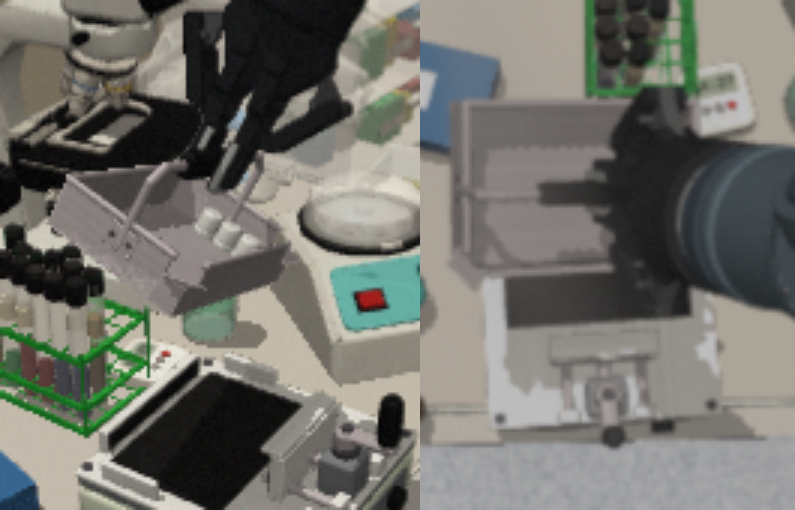

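The left picture shows the tray in the air, tilted, with caps in a row at (208,220), (228,237) and (250,243); a fourth is probably hidden. I'll check their tray coordinates from the pixels.

```bash
cat >> h.py <<'E'
def trayT(s):  # tray pose from tool
    R=s['eef_rot']; T=R@ori(X).T@np.c_[X,Y,Z]; g=s['tcp_pos']+.155*R[:,2]
    return T,g-T@[0,0,.076]
def onfloor(n,uv,T,o,h):
    e,d=ray(n,uv); e=T.T@(e-o);d=T.T@d; return (e+d*(h-e[2])/d[2])*1000
E
python3 - <<'E'
from h import *
s=bot.read_state();T,o=trayT(s);f=lambda u,v:(200+(u-1)/3,60+(v-1)/3)
for q in((210,214),(230,230),(251,240)):
    p=onfloor('scene',f(*q),T,o,.021);print(p,np.linalg.norm(p[:2]-[-52,-77]))
for c in((-.052,.077),(-.052,-.077),(.052,-.077),(.052,.077)):
    w=o+T@np.array([*c,.003]);print(c,w,(proj('scene',w)[0]-[200,60])*3, (proj('scene',o+T@np.array([*c,.036]))[0]-[200,60])*3)
E
```

```text
[ 11.37869197 -56.75148998  21.        ] 66.53465828585288
[ -9.70285378 -53.82085716  21.        ] 48.23195249380176
[-24.68303074 -62.44134218  21.        ] 30.954342624045513
(-0.052, 0.077) [0.46819379 0.46601744 0.24096411] [172.75377957 309.54683134] [195.50752317 266.72069079]
(-0.052, -0.077) [0.48140396 0.32076664 0.19153033] [275.82957081 277.34504054] [297.01353508 240.25899281]
(0.052, -0.077) [0.57987133 0.3183608  0.22491279] [170.9659388  201.83292731] [189.68682961 164.77084238]
(0.052, 0.077) [0.56666116 0.46361159 0.27434657] [ 55.00521853 220.63855375] [ 74.55875658 177.82009215]
```

The pixels fit a contiguous row of four along the right wall, at about 9, 27, 45 and 63 mm from the corner, with the first hidden behind the front wall. I'll tilt slightly more and yaw the tray so the camera can see the corner.

```bash
python3 - <<'E'
from h import *
R=ori(X); G=GR+[0,0,.16]
for t,y in[((-1.3,-1,32),0),((-1.3,-1,32),18),((-1.3,-1,32),36)]:
    Q=Rn.from_euler('z',y,degrees=True).as_matrix()@tilt(*t)@R
    j=bot.ik(tcp(G,Q),Q); print(None if j is None else np.round(j))
    if j is None: break
    bot.move_straight(tcp(G,Q),Q,vel=.025)
bot.dwell(.5)
s=bot.read_state();T,o=trayT(s)
print(s['time'],s['grasp_force'],s['ft_force'],np.degrees(np.arccos(T[2,2])))
b=bot.get_image('scene');cv2.imwrite('pics/t2raw.png',b[:,:,::-1])
cs=[o+T@np.array([a*.052,c*.077,.003]) for a in(-1,1) for c in(-1,1)];print(np.round(cs,3));p=proj('scene',cs);print(p)
c=p.mean(0).astype(int);u0,v0=c[0]-60,c[1]-60;print(u0,v0)
cv2.imwrite('pics/t2.png',cv2.resize(b[v0:v0+110,u0:u0+120],None,fx=5,fy=5,interpolation=cv2.INTER_CUBIC)[:,:,::-1])
E
```

```text
[ 27.   1. -23.  34.   6. 117.]
[ 22.   4. -20.  39.  18.  96.]
[ 18.   9. -12.  50.  26.  75.]
30.1417 97.6318895816803 [ 0.59426488  0.31192359 -3.01986769] 32.00017487965927
[[0.521 0.326 0.189]
 [0.423 0.433 0.239]
 [0.6   0.377 0.233]
 [0.501 0.485 0.283]]
[[276.16082838 149.22867767]
 [286.9376203  163.84700828]
 [234.00459722 131.55505184]
 [236.74171835 143.05365745]]
198 86
```

View pics/t2.png

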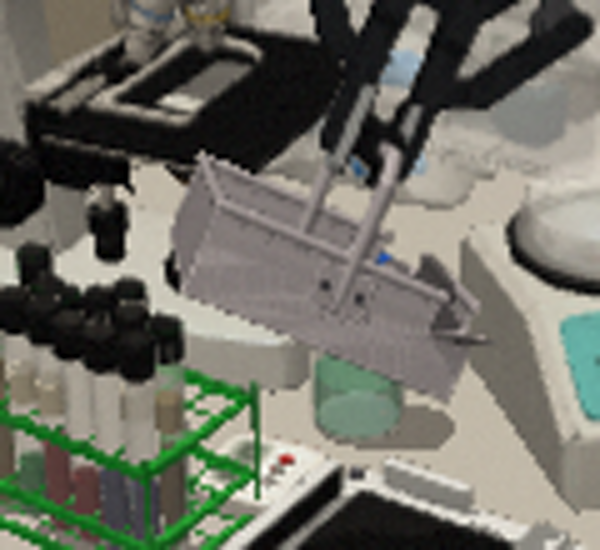

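Now the side wall hides the floor, because this yaw tilts the tray away from the camera. I'll yaw the other way, which tilts it towards the camera.

```bash
python3 - <<'E'
from h import *
R=ori(X); G=GR+[0,0,.16]
for y in(15,-8,-30):
    Q=Rn.from_euler('z',y,degrees=True).as_matrix()@tilt(-1.3,-1,32)@R
    j=bot.ik(tcp(G,Q),Q); print(None if j is None else np.round(j))
    if j is None: break
    bot.move_straight(tcp(G,Q),Q,vel=.03)
bot.dwell(.5)
s=bot.read_state();T,o=trayT(s)
print(s['time'],s['grasp_force'],s['ft_force'],np.degrees(np.arccos(T[2,2])))
b=bot.get_image('scene')
cs=[o+T@np.array([a*.052,c*.077,.003]) for a in(-1,1) for c in(-1,1)];print(np.round(cs,3));p=proj('scene',cs)
c=p.mean(0).astype(int);u0,v0=c[0]-60,c[1]-60;print(u0,v0,(p-[u0,v0])*5)
cv2.imwrite('pics/t3.png',cv2.resize(b[v0:v0+110,u0:u0+120],None,fx=5,fy=5,interpolation=cv2.INTER_CUBIC)[:,:,::-1])
E
```

```text
[ 23.   3. -21.  38.  16. 100.]
[ 30.   1. -23.  33.   1. 126.]
[ 37.   4. -20.  37. -14. 151.]
34.275 97.6439917087555 [-0.43498028  0.41656698 -3.67400115] 32.0030972437027
[[0.471 0.333 0.189]
 [0.529 0.467 0.239]
 [0.55  0.282 0.233]
 [0.608 0.416 0.283]]
195 77 [[490.04955951 399.92027783]
 [189.33281344 389.58587085]
 [407.78399497 222.77416328]
 [115.53112886 195.1738647 ]]
```

View pics/t3.png

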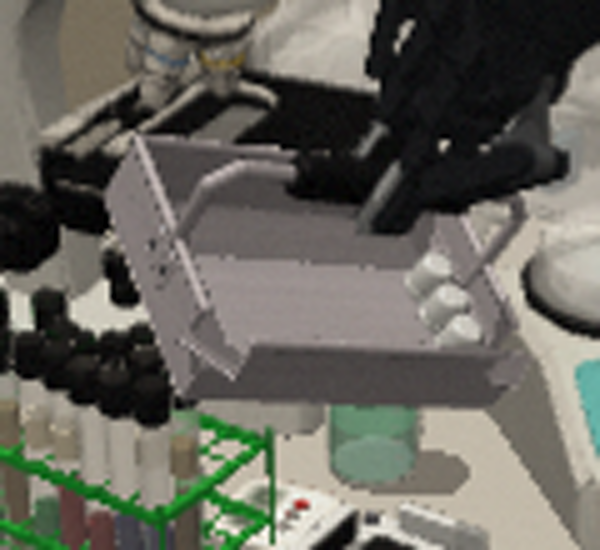

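```bash
python3 - <<'E'
from h import *
s=bot.read_state();T,o=trayT(s);f=lambda u,v:(195+(u-2)/5,77+(v-2)/5)
for q in((435,262),(452,294),(464,323)):
    p=onfloor('scene',f(*q),T,o,.021);print(np.round(p),np.linalg.norm(p[:2]-[-52,-77]))
# check model: predicted rims vs seen lower-left front floor corner etc.
for n,c in{'back-left rim':(.055,.08,.036),'front-left low':(-.055,.08,0),'front-right low':(-.055,-.08,0)}.items():
    print(n,(proj('scene',o+T@np.array(c))[0]-[195,77])*5)
for x in(-43,-25,-7,11): print(x,(proj('scene',o+T@np.array([x,-68,21])/1000)[0]-[195,77])*5+2)
E
```

```text
[ 12. -63.  21.] 65.81366969031944
[ -6. -64.  21.] 47.58729742322096
[-23. -63.  21.] 32.326529190535
back-left rim [138.19177679 133.82537203]
front-left low [181.93381539 400.03601533]
front-right low [494.25681963 409.68976956]
-43 [489.77740192 359.43627198]
-25 [474.71222215 327.33389402]
-7 [459.92056819 295.82523006]
11 [445.39578681 264.89552015]
```

The tray model matches the picture to within about 2 mm (predicted versus seen rims). The visible caps sit 2nd to 4th in the row along the right wall, the farthest about 65 mm from the corner. Nothing but the hidden first cap could be holding them there. Handing in.

```bash
python3 -c "
from rig import bot
print(bot.hand_in())"
```

```text
the job is handed in; nothing more can be done
None
```

I handed the job in at about 34 s, with the crank turned a full turn and the tray held still in the air at 32°; three caps are in view at the beaker-side (right) pouring corner, the farthest about 65 mm from it, and the fourth is hidden behind the front wall, so its place in the corner is inferred, and the hand-in returned no verdict.

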